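# Check a press spindle's thread with a pitch comb

## Task

Pick up the coarse pitch comb with the red grip and set it astride the middle of the clamped spindle's thread, feeling gently along the thread until its teeth drop fully home between the threads. With the comb still in the gripper, press it lightly down for about a second to check that it sits flat, then let go and leave it seated there. Do not force the teeth onto the thread crests, touch the spindle and its cradle only with the comb, and leave the other things alone.

Things in the scene. Friction and masses are not known exactly. Their poses are not given: they have to be found in the camera images.
- cradle: Blue base plate 80 x 270 x 14 mm, fixed to the bench, with grey V-blocks and steel straps at both ends (bolt heads 88 mm up) that clamp a steel spindle along the base's y axis, 55 mm up. Origin: centre of the underside, z up. The spindle holds fast under 100 N, but was clamped a different way along each time: where the grooves lie is NOT known from this pose and must be felt or seen.
- thread_mid (a point): Nominal middle of the thread, on top of its crests, 77 mm above the bench; axes as the cradle. Thread: 44 mm outside diameter, 12 mm pitch, 6 mm deep, 168 mm long; grooves 6.8 mm wide at the crests, 5.2 mm at the bottom, in effect rings square to the axis. The groove nearest this point has its centre 2.5 to 6 mm off, either side. The comb should end within 30 mm of here.
- coarse_comb: The comb to use: aluminium, red grip, loose, about 140 g. A plate 9 mm thick and 84 mm long along y with teeth on its lower edge, with two legs at each end that straddle the spindle (inner faces 47 mm apart along x). Origin: on the bench amid its four feet; z up. Symmetrical: may be turned end for end. More than 30 N between comb and spindle spoils it.
- coarse_comb_root (a point): Middle of the coarse comb's root line (between the teeth), 31.5 mm above its feet; axes as the comb. Five teeth at 12 mm pitch reach 5.5 mm below it, 4.6 mm wide at the tip, 6 mm at the root; they enter when within about 1.1 mm of the grooves. Home, the root line rests on the crests (this point 77 mm up); teeth on the crests, it is 5.5 mm higher.
- coarse_comb_grip (a point): Where to hold the coarse comb, 68 mm above its feet: amid the red grip block, 14 mm thick along the comb's x, 34 mm long along y, from 46 to 84 mm above its feet. Pinch across x from above.
- fine_comb: The wrong comb, green grip, 8 mm pitch, otherwise of the same build. It is left alone.
- spray_can: Yellow can 60 mm wide, 150 mm tall, standing; origin under its centre. Left alone.
- wrench: Steel wrench 180 mm long lying on the bench. Left alone.
- weld_magnet: Red welding magnet 62 x 91 x 16 mm lying flat. Left alone.
Not all that is in view belongs to the job. Leave any blue or yellow look-alike of the coarse_comb alone.

How it is judged:
By the outcome, as a careful person would: the job done as asked, in the order asked, and still so for the second after the job is handed in, with the robot touching nothing.
It also fails if it takes over 48 s, if anything falls off the work surface, if the arm or the gripper's body presses on something with over 40 N, if the wrist force passes 120 N, or if a joint passes its speed limit or range.

## Robot

A 6-joint arm with a two-finger parallel gripper is mounted at the origin on the work surface. World frame = base frame: x ahead of the robot, y to its left, z up, the work surface at z = 0. Lengths are in mm, angles in degrees, forces in N, time in s.
With the tool pointing down it reaches from about 300 to 850 mm from the base axis. Payload 4.2 kg.
Tool frame: the origin (TCP) lies on the centre line of the jaws, within the pads' length; the fingertips stand 8 mm ahead of it and the grasp point (between the pads) lies 11 mm behind it; z points along the fingers, y is the line along which they close (so a half turn about z gives the same grasp; the last joint's range is limited). The gripper opens to 91 mm and grips with 3 to 60 N. Pads are 32 mm wide; open, the fingers measure 118 mm over their backs; the gripper's body (76 mm by 178 mm) begins 60 mm behind the grasp point.
Start: joints at [75.974, 18.312, 89.639, -0, 72.044, -1.146], TCP at [128.175, 560.548, 221.976] pointing down, gripper open.
Joint ranges: [-177.97, 177.97], [-48.28, 115.42], [12.27, 149.76], [-77.06, 257.06], [2.81, 150.46], [-146.56, 146.56]. Speed limits (degrees/s): [147.25, 147.25, 180, 180, 180, 180].

## Interface

Orientations are given as [roll, pitch, yaw] about the fixed x, y, z axes, in that order (R = Rz(yaw) Ry(pitch) Rx(roll)).
In Python, from workcell import telemetry, eyes, ticket gives the robot as it stands. The module is installed in compiled form; this text tells all that it offers.
- The arm moves only by the shell command python3 -m crank 'ROWS' [OPENING] [FORCE]. ROWS is JSON, a list of rows, each an object of numbers: "dx", "dy", "dz": the shift along the world's x, y, z normalised to -1 to 1, where 1 is 80 cm; "yaw": the turn about the world's z normalised to -1 to 1, where 1 is 5 degrees. A call has 1 to 10 rows; each row shifts and turns the commanded pose from where the row before left it; what a row does not reach is not made up. A row lasts 1/8 s, in which the tool goes at most 62.5 mm and 10.7 degrees, less where a joint would pass 70% of its speed; a pose out of reach is approached as far as the arm can. A call with a number of a shift or a turn outside -1 to 1 is refused whole. A call with a gripper value outside its range is refused whole. OPENING is the opening, from 0 (shut) to 1 (fully open), set as the call begins (- or left out, the last holds). The fingers move at their own pace and stop on an object; FORCE is the grip in N (left out, the last holds). Time passes only in rows, so rows that do not move let the fingers close. It gives the time, the measured TCP pose, the force, the opening and the grip force at its end, in the units of the state.
- telemetry.state(): the state, without advancing time (a new reading comes with each control period).
- eyes.grab_frame(name): name is "scene" or "top" or "wrist"; returns the picture (480x640x3 uint8, red, green, blue); there is no depth.
- eyes.calibration(name): a dict with "camera_matrix" (3x3 intrinsics, pixels), "world_from_camera" (4x4, takes a point from camera to world coordinates). Camera axes: x right, y down, z forward; pixel columns grow to the right and rows downward; lengths in mm; the calibration is good to about 2 mm. A picture is of the moment at which its call begins: read the wrist's pose just before it. calibration takes no time and is no camera call; for the wrist camera it gives the pose at the moment of the call.
- ticket.job_done(): hands the job in; it is judged then, once.
The state is a dict: "time_s": time; "qpos": joint angles; "qvel": joint speeds; "effort": joint torques, N m; "ee_pos": TCP position; "ee_rot": TCP orientation; "force": force on the tool from outside, world axes, zero at the start; "torque": the same for the moment, N m; "gripper_width": finger opening in mm; "gripper_force": force on a finger pad.
Only numpy, scipy, OpenCV 4.12 (cv2) and the standard library are available. Lean on these libraries where they do the work, as an engineer would, in place of code of your own. Each camera call takes 0.05 s, during which the arm holds its last target. There are 200 camera calls.

## Working session

There is one attempt and no reset: what is moved stays moved. The work goes in short steps, Python scripts to look and compute and a shell command to move; the robot and the scene stay as the last step left them, time stands still between calls to the robot, and variables do not carry over. Pictures are saved under pics/ and viewed, at most 10 in all, crops included, and the job is handed in when it is done.

```bash
mkdir -p pics; python3 - <<'E'
from workcell import telemetry, eyes
import cv2,numpy as np
for n in ["scene","top"]:
    f=eyes.grab_frame(n); cv2.imwrite(f"pics/{n}0.png",f[:,:,::-1]); c=eyes.calibration(n)
    np.savez(f"{n}.npz",f=f,K=c["camera_matrix"],T=c["world_from_camera"])
    print(n,np.round(np.array(c["camera_matrix"]),1).tolist(),np.round(np.array(c["world_from_camera"]),3).tolist())
s=telemetry.state();print(s)
E
```

```text
scene [[540.4, 0.0, 320.5], [0.0, 540.4, 232.8], [0.0, 0.0, 1.0]] [[-0.017, 0.692, -0.722, 1583.806], [1.0, 0.025, -0.0, -25.597], [0.018, -0.721, -0.692, 993.724], [0.0, 0.0, 0.0, 1.0]]
top [[454.7, 0.0, 324.1], [0.0, 454.7, 241.5], [0.0, 0.0, 1.0]] [[-0.02, -0.986, 0.163, 425.296], [-1.0, 0.023, 0.013, -26.473], [-0.016, -0.163, -0.987, 1290.022], [0.0, 0.0, 0.0, 1.0]]
{'time_s': 0.1, 'qpos': array([ 7.59739688e+01,  1.83487510e+01,  8.96992080e+01,  6.98826731e-04,
        7.20429949e+01, -1.14673626e+00]), 'qvel': array([ 0.07292392, -0.06611145, -0.19356822,  0.01966384, -0.02713447,
       -0.06796707]), 'effort': array([ 1.27937725e-03, -4.13334489e+01, -2.32512671e+01,  7.27907941e-02,
        4.22061933e-02, -7.30366764e-05]), 'ee_pos': array([128.0653722 , 560.11503901, 221.19799675]), 'ee_rot': array([-1.79909078e+02, -2.48456845e-03,  1.67120487e+02]), 'force': array([ 0.02951056,  0.45844678, -0.61706611]), 'torque': array([-0.03964228, -0.00054251, -0.01635582]), 'gripper_force': 0.0, 'gripper_width': 91.30769808243456}
```

View pics/scene0.png

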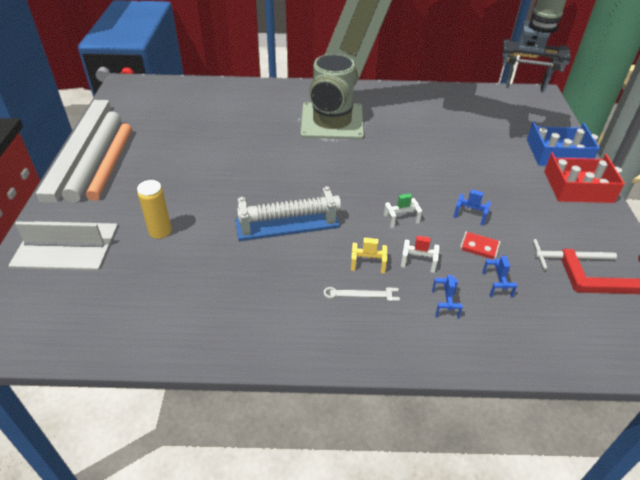

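View pics/top0.png

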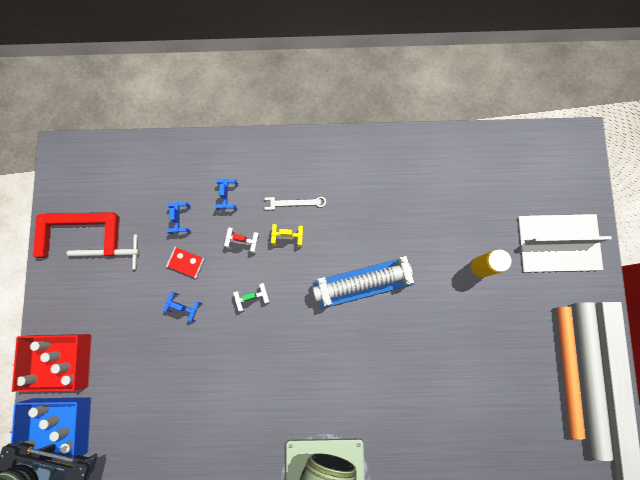

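The scene and top views show these candidates:
- **Red-grip comb:** white body, top (240,239), scene (422,243).
- **Yellow look-alike:** top (287,235).
- **Blue look-alikes:** top (226,194), (177,217) and (182,306).
- **Green fine comb:** top (250,297).
- **Red magnet:** top (185,262).

I choose the red grip on the light body. The cradle is at top (362,283), scene (288,215).

```bash
cat > h.py <<'E'
import numpy as np,cv2
def ray(K,T,uv):
    d=np.linalg.inv(K)@np.array([uv[0],uv[1],1.]); d=T[:3,:3]@d; return T[:3,3],d/np.linalg.norm(d)
def plane(K,T,uv,z):
    o,d=ray(K,T,uv); return o+d*(z-o[2])/d[2]
def tri(a,b):
    (o,d),(p,e)=a,b; n=np.linalg.lstsq(np.c_[d,-e],p-o,rcond=None)[0]
    x,y=o+d*n[0],p+e*n[1]; return (x+y)/2,np.linalg.norm(x-y)
def blob(f,lo,hi,roi):
    h=cv2.cvtColor(f,cv2.COLOR_RGB2HSV); m=cv2.inRange(h,lo,hi)
    if lo[0]==0 and hi[0]<15: m|=cv2.inRange(h,(168,lo[1],lo[2]),(180,255,255))
    k=np.zeros_like(m); x0,y0,x1,y1=roi; k[y0:y1,x0:x1]=m[y0:y1,x0:x1]; return k
E
python3 - <<'E'
from h import *
D={n:np.load(n+".npz") for n in("scene","top")}
R={}
for n,roi in(("scene",(405,230,440,258)),("top",(225,228,258,250))):
    d=D[n];m=blob(d['f'],(0,130,60),(10,255,255),roi);p=np.argwhere(m)[:,::-1];c=p.mean(0);r=cv2.minAreaRect(p.astype(np.float32));print(n,len(p),c,r)
    R[n]=ray(d['K'],d['T'],c); print(plane(d['K'],d['T'],c,68))
print("grip",tri(R["scene"],R["top"]))
# cradle
for n,roi in(("scene",(225,180,350,245)),("top",(300,250,425,315))):
    d=D[n];m=blob(d['f'],(100,120,50),(125,255,255),roi);p=np.argwhere(m)[:,::-1];hull=cv2.convexHull(p.astype(np.int32));r=cv2.minAreaRect(hull);b=cv2.boxPoints(r)
    print(n,len(p),r);print([plane(d['K'],d['T'],q,14)[:2].round(1).tolist() for q in b])
# white comb body in top
d=D["top"];t=d['f'][220:330,215:430];cv2.imwrite("pics/tc.png",cv2.resize(t,None,fx=3.7,fy=3.7,interpolation=cv2.INTER_CUBIC)[:,:,::-1])
E
```

```text
scene 180 [422.02777778 242.91111111] ((421.98651123046875, 243.08108520507812), (13.480716705322266, 13.645115852355957), 9.462321281433105)
[645.73266919 222.40672091  68.        ]
top 88 [238.84090909 237.43181818] ((238.7115478515625, 237.44232177734375), (14.512594223022461, 6.471832275390625), 11.309932708740234)
[643.88645203 222.38730284  68.        ]
grip (array([644.16927059, 222.76252152,  66.44810234]), np.float64(0.1161455506687449))
scene 1308 ((287.1925964355469, 226.08172607421875), (20.522459030151367, 101.80136108398438), 86.42366790771484)
[[517.7, -253.6], [481.9, 18.9], [562.4, 21.8], [595.5, -240.1]]
top 1039 ((363.32843017578125, 282.2666931152344), (28.502126693725586, 95.79582977294922), 75.46554565429688)
[[526.0, 22.3], [588.1, -240.4], [510.0, -256.5], [448.9, 3.7]]
```

View pics/tc.png

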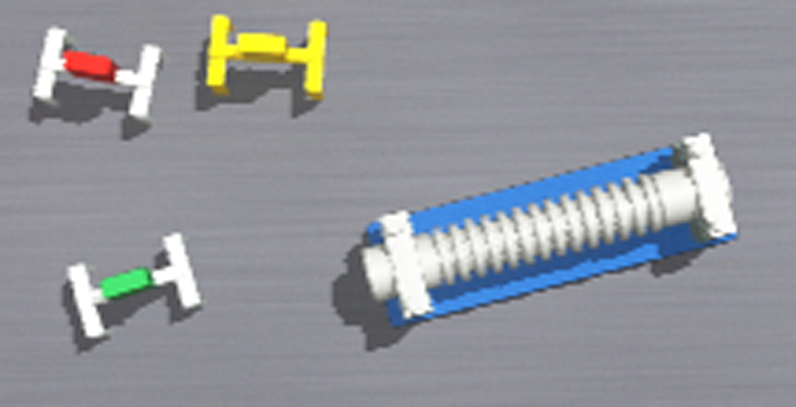

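The crop shows the red grip on a white comb body, crop (92,67), clear of the yellow comb, so the choice holds. The cradle lies at about (518,-118) with yaw 13°. I am moving over the comb.

```bash
python3 -m crank '[{"dx":0.036,"dy":-0.0234,"yaw":-1},{"dx":0.036,"dy":-0.0234,"yaw":-1},{"dx":0.036,"dy":-0.0234,"yaw":-1},{"dx":0.036,"dy":-0.0234,"yaw":-1},{"dx":0.036,"dy":-0.0234,"yaw":-1},{"dx":0.036,"dy":-0.0234,"yaw":-1},{"dx":0.036,"dy":-0.0234,"yaw":-1},{"dx":0.036,"dy":-0.0234,"yaw":-1},{"dx":0.036,"dy":-0.0234,"yaw":-1},{"dx":0.036,"dy":-0.0234,"yaw":-1}]' 1 20
python3 -m crank '[{"dx":0.036,"dy":-0.0234,"yaw":-1},{"dx":0.036,"dy":-0.0234,"yaw":-1},{"dx":0.036,"dy":-0.0234,"yaw":-1},{"dx":0.036,"dy":-0.0234,"yaw":-1},{"dx":0.036,"dy":-0.0234,"yaw":-1},{"dx":0.036,"dy":-0.0234,"yaw":-1},{"dx":0.036,"dy":-0.0234,"yaw":-1},{"dx":0.028,"dy":-0.0234,"yaw":-0.9},{},{}]'
cat > w.py <<'E'
import sys
from workcell import telemetry, eyes
from h import *
n=sys.argv[1]
s=telemetry.state();c=eyes.calibration("wrist");f=eyes.grab_frame("wrist")
np.savez(n+".npz",f=f,K=c["camera_matrix"],T=c["world_from_camera"]); cv2.imwrite(f"pics/{n}.png",f[:,:,::-1])
print(s["time_s"],s["ee_pos"].round(2),s["ee_rot"].round(2),s["force"].round(2)); print(np.array(c["world_from_camera"]).round(3).tolist(),np.array(c["camera_matrix"])[0,0])
E
python3 w.py w1
```

```text
0.1 [128.07 560.12 221.2 ] [-179.91   -0.    167.12] [ 0.03  0.46 -0.62]
[[0.221, 0.941, 0.256, 54.877], [0.975, -0.213, -0.06, 577.83], [-0.002, 0.263, -0.965, 383.144], [0.0, 0.0, 0.0, 1.0]] 386.6550081681885validation failed for argument at $[0]...
validation failed for argument at $[0]...
```

View pics/w1.png

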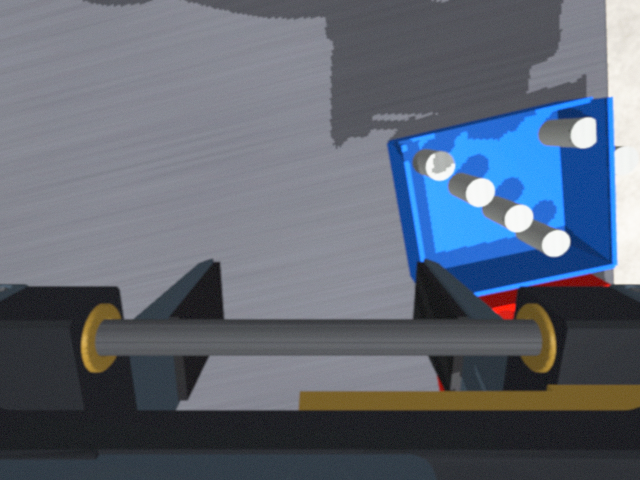

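The move was refused, so the arm is still at its start and the wrist view shows the blue bin at (500,190). Probably each row needs all four keys.

```bash
python3 -m crank '[{"dx":0.036,"dy":-0.0234,"dz":0,"yaw":-1},{"dx":0.036,"dy":-0.0234,"dz":0,"yaw":-1},{"dx":0.036,"dy":-0.0234,"dz":0,"yaw":-1},{"dx":0.036,"dy":-0.0234,"dz":0,"yaw":-1},{"dx":0.036,"dy":-0.0234,"dz":0,"yaw":-1},{"dx":0.036,"dy":-0.0234,"dz":0,"yaw":-1},{"dx":0.036,"dy":-0.0234,"dz":0,"yaw":-1},{"dx":0.036,"dy":-0.0234,"dz":0,"yaw":-1},{"dx":0.036,"dy":-0.0234,"dz":0,"yaw":-1},{"dx":0.036,"dy":-0.0234,"dz":0,"yaw":-1}]' 1 20
```

```text
time_s: 1.4
ee_pos: [416.9, 372.6, 221.7]
ee_rot: [-180.0, 0.0, 117.0]
force: [-1.0, -0.4, -0.4]
gripper_width: 91.1
gripper_force: 0.0
```

```bash
python3 -m crank '[{"dx":0.036,"dy":-0.0234,"dz":0,"yaw":-1},{"dx":0.036,"dy":-0.0234,"dz":0,"yaw":-1},{"dx":0.036,"dy":-0.0234,"dz":0,"yaw":-1},{"dx":0.036,"dy":-0.0234,"dz":0,"yaw":-1},{"dx":0.036,"dy":-0.0234,"dz":0,"yaw":-1},{"dx":0.036,"dy":-0.0234,"dz":0,"yaw":-1},{"dx":0.036,"dy":-0.0234,"dz":0,"yaw":-1},{"dx":0.032,"dy":-0.0234,"dz":0,"yaw":-0.9},{"dx":0,"dy":0,"dz":0,"yaw":0},{"dx":0,"dy":0,"dz":0,"yaw":0}]' && python3 w.py w2 && python3 - <<'E'
from h import *
d=np.load("w2.npz");m=blob(d['f'],(0,130,60),(10,255,255),(200,0,440,400))
n,l,st,c=cv2.connectedComponentsWithStats(m)
for i in range(1,n):
    if st[i,4]>100:
        r=cv2.minAreaRect(np.argwhere(l==i)[:,::-1].astype(np.float32));print(st[i],c[i],r,plane(d['K'],d['T'],r[0],84))
E
```

```text
time_s: 2.65
ee_pos: [642.7, 223.9, 221.5]
ee_rot: [-179.9, 0.0, 77.7]
force: [-1.1, 0.3, -0.3]
gripper_width: 91.4
gripper_force: 0.0
2.65 [642.69 223.87 221.53] [-1.7992e+02  1.0000e-02  7.7660e+01] [-1.07  0.26 -0.26]
[[0.977, -0.204, -0.057, 657.892], [-0.212, -0.943, -0.258, 297.257], [-0.002, 0.264, -0.965, 383.429], [0.0, 0.0, 0.0, 1.0]] 386.6550081681885
[ 200    0   59  103 4648] [226.26247849  47.48988812] ((229.0, 50.99999237060547), (57.99999237060547, 101.99998474121094), 0.0) [607.34815025 364.69796878  84.        ]
[312 204  19  47 818] [320.72616137 226.92909535] ((321.0, 227.0), (46.0, 18.0), 90.0) [644.17018959 225.23678038  84.        ]
```

View pics/w2.png

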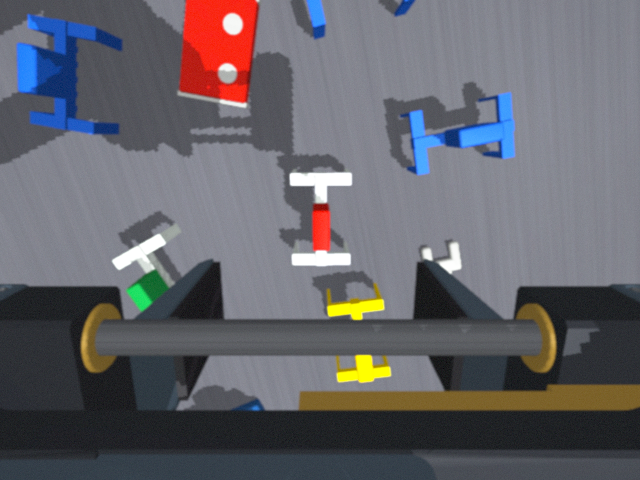

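The wrist view shows the red grip at (321,227) midway between the fingers and aligned with them. The yellow comb at (358,340) and green comb at (147,285) are clear. I descend partway for the second view.

```bash
python3 -m crank '[{"dx":0.001,"dy":-0.0005,"dz":-0.05,"yaw":0},{"dx":0.0008,"dy":0,"dz":-0.05,"yaw":0},{"dx":0,"dy":0,"dz":0,"yaw":0},{"dx":0,"dy":0,"dz":0,"yaw":0}]' && python3 w.py w3 && python3 - <<'E'
from h import *
R=[];B=[]
for n in("w2","w3"):
    d=np.load(n+".npz");m=blob(d['f'],(0,130,60),(10,255,255),(280,150,380,420))
    k,l,st,c=cv2.connectedComponentsWithStats(m);i=1+st[1:,4].argmax();print(st[i],c[i])
    p=np.argwhere(l==i)[:,::-1]
    x0,y0,w,h,_=st[i]; print([plane(d['K'],d['T'],q,84).round(1)[:2].tolist() for q in((x0+w/2,y0),(x0+w/2,y0+h))])
    R.append(ray(d['K'],d['T'],(x0+w/2,y0+h)));
print("near top edge",tri(*R))
E
```

```text
time_s: 3.2
ee_pos: [645.3, 224.0, 143.8]
ee_rot: [179.9, -0.1, 77.7]
force: [0.2, -0.4, 0.4]
gripper_width: 91.4
gripper_force: 0.0
3.2 [645.32 224.05 143.82] [ 1.7987e+02 -8.0000e-02  7.7670e+01] [ 0.2  -0.44  0.39]
[[0.977, -0.205, -0.054, 659.84], [-0.212, -0.943, -0.257, 297.331], [0.002, 0.262, -0.965, 305.845], [0.0, 0.0, 0.0, 1.0]] 386.6550081681885
[312 204  19  47 818] [320.72616137 226.92909535]
[[648.5, 243.3], [640.4, 205.6]]
[ 305  225   25   64 1416] [317.04096045 256.50706215]
[[648.8, 245.8], [640.2, 206.2]]
near top edge (array([639.9404857 , 204.18688615,  79.32316204]), np.float64(0.31058983363328935))
```

```bash
python3 -m crank '[{"dx":-0.0013,"dy":-0.0014,"dz":-0.04,"yaw":0},{"dx":0,"dy":0,"dz":-0.04,"yaw":0},{"dx":0,"dy":0,"dz":-0.026,"yaw":0},{"dx":0,"dy":0,"dz":0,"yaw":0},{"dx":0,"dy":0,"dz":0,"yaw":0}]' && python3 -m crank '[{"dx":0,"dy":0,"dz":0,"yaw":0},{"dx":0,"dy":0,"dz":0,"yaw":0},{"dx":0,"dy":0,"dz":0,"yaw":0},{"dx":0,"dy":0,"dz":0,"yaw":0},{"dx":0,"dy":0,"dz":0,"yaw":0},{"dx":0,"dy":0,"dz":0,"yaw":0}]' 0 25
```

```text
time_s: 3.88
ee_pos: [645.2, 222.6, 59.4]
ee_rot: [179.8, -0.1, 77.6]
force: [1.5, -0.6, 0.4]
gripper_width: 91.0
gripper_force: 0.0
time_s: 4.62
ee_pos: [643.7, 222.1, 57.1]
ee_rot: [-180.0, 0.0, 77.6]
force: [-0.0, -0.2, 0.2]
gripper_width: 34.0
gripper_force: 0.0
```

```bash
python3 -m crank '[{"dx":0,"dy":0,"dz":0,"yaw":0},{"dx":0,"dy":0,"dz":0,"yaw":0},{"dx":0,"dy":0,"dz":0,"yaw":0},{"dx":0,"dy":0,"dz":0,"yaw":0}]' && python3 -c "
from workcell import telemetry as t;s=t.state();print(s['gripper_width'],s['gripper_force'])"
```

```text
time_s: 5.12
ee_pos: [643.7, 222.0, 57.0]
ee_rot: [-180.0, 0.0, 77.6]
force: [0.6, 0.4, -1.3]
gripper_width: 13.7
gripper_force: 25.0
13.667210049340095 24.999130368232727
```

Gripped at 13.7 mm with 25 N. I lift, then carry the comb so that the wrist camera stands over the thread middle.

```bash
python3 -m crank '[{"dx":0,"dy":0,"dz":0.03,"yaw":0},{"dx":0,"dy":0,"dz":0.05,"yaw":0},{"dx":0,"dy":0,"dz":0.05,"yaw":0},{"dx":0,"dy":0,"dz":0.05,"yaw":0},{"dx":0,"dy":0,"dz":0,"yaw":0}]' && python3 -m crank '[{"dx":-0.0136,"dy":-0.052,"dz":0,"yaw":0.51},{"dx":-0.0136,"dy":-0.052,"dz":0,"yaw":0.51},{"dx":-0.0136,"dy":-0.052,"dz":0,"yaw":0.51},{"dx":-0.0136,"dy":-0.052,"dz":0,"yaw":0.51},{"dx":-0.0136,"dy":-0.052,"dz":0,"yaw":0.51},{"dx":-0.0136,"dy":-0.052,"dz":0,"yaw":0.51},{"dx":-0.0136,"dy":-0.052,"dz":0,"yaw":0.51},{"dx":-0.0136,"dy":-0.052,"dz":0,"yaw":0.51},{"dx":-0.0136,"dy":-0.052,"dz":0,"yaw":0.51},{"dx":-0.0136,"dy":-0.052,"dz":0,"yaw":0.51}]' && python3 -m crank '[{"dx":0,"dy":0,"dz":0,"yaw":0},{"dx":0,"dy":0,"dz":0,"yaw":0},{"dx":0,"dy":0,"dz":0,"yaw":0},{"dx":0,"dy":0,"dz":0,"yaw":0}]' && python3 w.py w4
```

```text
time_s: 5.75
ee_pos: [645.5, 222.7, 205.1]
ee_rot: [179.6, -0.2, 77.6]
force: [-0.2, -0.1, -0.7]
gripper_width: 13.9
gripper_force: 25.0
time_s: 7.0
ee_pos: [533.6, -194.9, 199.3]
ee_rot: [-179.9, -0.1, 103.2]
force: [-0.1, 0.1, -1.2]
gripper_width: 14.1
gripper_force: 25.0
time_s: 7.5
ee_pos: [535.2, -193.0, 201.0]
ee_rot: [-180.0, -0.0, 103.2]
force: [0.2, 0.0, -1.5]
gripper_width: 13.4
gripper_force: 25.0
7.5 [ 535.19 -192.98  201.01] [-1.7999e+02 -1.0000e-02  1.0320e+02] [ 0.17  0.02 -1.54]
[[0.973, 0.222, 0.06, 517.354], [0.23, -0.939, -0.256, -119.821], [-0.0, 0.263, -0.965, 362.958], [0.0, 0.0, 0.0, 1.0]] 386.6550081681885
```

View pics/w4.png

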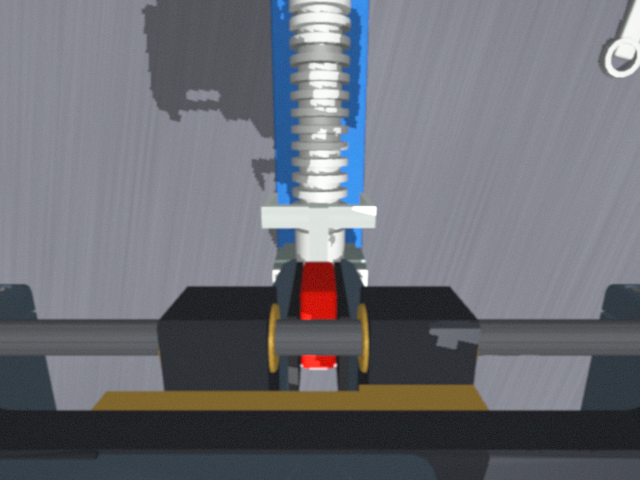

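The wrist view shows the thread rings running up the picture at column 320 (rows 0-200), the comb's end bar at (318,217) and the red grip at (318,315). Next I measure ring positions and the comb's place in the hand.

```bash
python3 - <<'E'
from h import *
from scipy.signal import find_peaks
d=np.load("w4.npz");K,T,f=d['K'],d['T'],d['f']
h=cv2.cvtColor(f,cv2.COLOR_RGB2HSV);blue=blob(f,(100,120,40),(125,255,255),(260,0,380,280))
# base edges
for rows in((10,190),):
    L=[(np.flatnonzero(blue[r]).min(),r) for r in range(*rows) if blue[r].any()];Rr=[(np.flatnonzero(blue[r]).max()+1,r) for r in range(*rows) if blue[r].any()]
    for E in(L,Rr):
        P=np.array([plane(K,T,q,14)[:2] for q in E]);k=np.polyfit(P[:,1],P[:,0],1);res=P[:,0]-np.polyval(k,P[:,1]);g=abs(res)<1.5;k=np.polyfit(P[g,1],P[g,0],1)
        print("edge x at y=-118",np.polyval(k,-118),"yaw",-np.degrees(np.arctan(k[0])),g.sum())
th=np.radians(13.2);u=np.array([-np.sin(th),np.cos(th)]);v=np.array([np.cos(th),np.sin(th)]);c0=np.array([518.3,-117.7])
white=((h[...,1]<70)).astype(float)
# spindle silhouette: width of non-blue run through column 320
for r in range(4,200):
    pass
lft=[];rgt=[]
for r in range(200):
    x=320
    while not blue[r,x] and x>262:x-=1
    y=320
    while not blue[r,y] and y<378:y+=1
    lft.append(x);rgt.append(y)
print("L",lft);print("R",rgt)
g=cv2.cvtColor(f,cv2.COLOR_RGB2GRAY)
for a,b in((326,334),(306,314)): print(g[0:200,a:b].mean(1).astype(int).tolist())
m=blob(f,(0,130,60),(10,255,255),(295,240,345,400));p=np.argwhere(m);ys=p[:,0]
print("grip rows",ys.min(),ys.max(),[(r,np.flatnonzero(m[r]).min(),np.flatnonzero(m[r]).max()) for r in(265,280,300,362)if m[r].any()])
tcp=np.array([535.19,-192.98])
for r in(ys.min(),ys.max()+1): print("grip end",(plane(K,T,(318.5,r),228)[:2]-tcp)@np.c_[v,u])
E
```

```text
edge x at y=-118 477.70312895593025 yaw 13.399705365073915 180
edge x at y=-118 558.8863256740999 yaw 13.379625166064077 180
L [288, 288, 288, 288, 288, 288, 288, 288, 288, 288, 288, 288, 289, 290, 291, 292, 291, 290, 289, 289, 288, 288, 288, 288, 288, 288, 288, 288, 288, 288, 289, 290, 291, 293, 294, 293, 291, 290, 289, 289, 288, 288, 288, 288, 289, 289, 289, 289, 289, 290, 293, 295, 296, 296, 293, 291, 290, 289, 289, 289, 289, 289, 289, 289, 289, 289, 290, 292, 295, 297, 297, 296, 295, 291, 290, 289, 289, 289, 289, 289, 289, 289, 289, 290, 292, 296, 297, 297, 297, 297, 295, 291, 290, 289, 289, 289, 289, 289, 290, 290, 291, 296, 297, 297, 297, 297, 297, 297, 292, 290, 290, 290, 290, 290, 290, 290, 290, 294, 297, 297, 297, 297, 297, 297, 297, 292, 290, 290, 290, 290, 290, 290, 290, 292, 297, 298, 298, 298, 298, 298, 297, 293, 291, 290, 290, 290, 290, 290, 290, 291, 296, 298, 298, 298, 298, 298, 297, 292, 291, 290, 290, 290, 291, 291, 291, 291, 294, 298, 298, 298, 298, 297, 292, 291, 291, 291, 291, 291, 291, 291, 291, 292, 295, 298, 298, 298, 296, 292, 291, 291, 291, 291, 291, 291, 29
[... 2571 characters left out ...]
, 162, 169, 169, 168, 168, 169, 167, 150, 129, 136, 151, 155, 155, 154, 154, 152, 147, 151, 163, 167, 167, 167, 168, 165, 155, 143, 154, 171, 178, 177, 170, 160, 152, 145, 147, 160, 166, 167, 167, 166, 165, 159, 163, 187, 196, 196, 189, 175, 161, 147, 143, 164, 193, 201, 201, 201, 204, 207, 205, 203, 210, 215, 208, 186, 162, 148, 139, 160, 201, 217, 219, 222, 226, 227, 227, 226, 225, 222, 211, 190, 164, 145, 136, 156, 207, 233, 238, 238, 238, 238, 236, 230]
grip rows 262 368 [(265, np.int64(304), np.int64(333)), (280, np.int64(301), np.int64(335)), (300, np.int64(299), np.int64(337)), (362, np.int64(300), np.int64(336))]
grip end [-0.47731063 29.09090105]
grip end [ -0.37475343 -15.92626863]
```

```bash
python3 - <<'E'
from h import *
d=np.load("w4.npz");K,T=d['K'],d['T']
th=np.radians(13.39);u=np.array([-np.sin(th),np.cos(th)]);v=np.array([np.cos(th),np.sin(th)]);c0=np.array([518.3,-117.7])
for r in(70,87.3,104.5,121.2,137.5,153.5,169.7):
    print(r,[((plane(K,T,(x,r),56)[:2]-c0)@np.c_[v,u]).round(2).tolist() for x in(294.5,345)])
print("TCP",(np.array([535.19,-192.98])-c0)@np.c_[v,u])
E
```

```text
70 [[-18.86, 42.13], [18.31, 42.08]]
87.3 [[-19.06, 30.2], [18.51, 30.15]]
104.5 [[-19.27, 18.07], [18.72, 18.02]]
121.2 [[-19.48, 6.04], [18.92, 5.99]]
137.5 [[-19.69, -5.97], [19.13, -6.02]]
153.5 [[-19.9, -18.0], [19.33, -18.05]]
169.7 [[-20.12, -30.45], [19.54, -30.5]]
TCP [ -1.00233327 -77.14496632]
```

Grooves show a clean 12 mm pitch at ±6.0 mm from the middle. The comb centre sits about 0.8 mm ahead of the TCP along its axis. I aim for the groove at −6.

```bash
python3 -m crank '[{"dx":-0.0095,"dy":0.0429,"dz":0,"yaw":0.04},{"dx":-0.0095,"dy":0.0429,"dz":0,"yaw":0},{"dx":0,"dy":0,"dz":-0.035,"yaw":0},{"dx":0,"dy":0,"dz":-0.041,"yaw":0},{"dx":0,"dy":0,"dz":0,"yaw":0},{"dx":0,"dy":0,"dz":0,"yaw":0},{"dx":0,"dy":0,"dz":0,"yaw":0}]' && cat > p.py <<'E'
from workcell import telemetry
import numpy as np
th=np.radians(13.39);u=np.array([-np.sin(th),np.cos(th)]);v=np.array([np.cos(th),np.sin(th)]);c0=np.array([518.3,-117.7])
s=telemetry.state();p=s["ee_pos"];M=np.c_[v,u]
print("t",round(s["time_s"],2),"v,u",((p[:2]-c0)@M).round(2),"z",p[2].round(2),"F vu",(s["force"][:2]@M).round(2),s["force"][2].round(2),"yaw",s["ee_rot"].round(2),s["torque"].round(2))
E
python3 p.py; python3 w.py w5; python3 - <<'E'
import cv2
f=cv2.imread("pics/w5.png")[120:400,180:460];cv2.imwrite("pics/w5c.png",cv2.resize(f,None,fx=2.1,fy=2.1))
E
```

```text
time_s: 8.43
ee_pos: [520.8, -125.6, 141.9]
ee_rot: [179.8, 0.1, 103.3]
force: [0.3, 0.1, -1.5]
gripper_width: 14.0
gripper_force: 25.0
t 8.43 v,u [ 0.62 -8.24] z 141.86 F vu [ 0.26 -0.  ] -1.51 yaw [1.7985e+02 8.0000e-02 1.0332e+02] [-0.07  0.02  0.04]
8.425 [ 520.81 -125.57  141.86] [1.7985e+02 8.0000e-02 1.0332e+02] [ 0.26  0.06 -1.51]
[[0.973, 0.223, 0.064, 502.33], [0.232, -0.938, -0.257, -52.306], [0.002, 0.265, -0.964, 303.686], [0.0, 0.0, 0.0, 1.0]] 386.6550081681885
```

View pics/w5c.png

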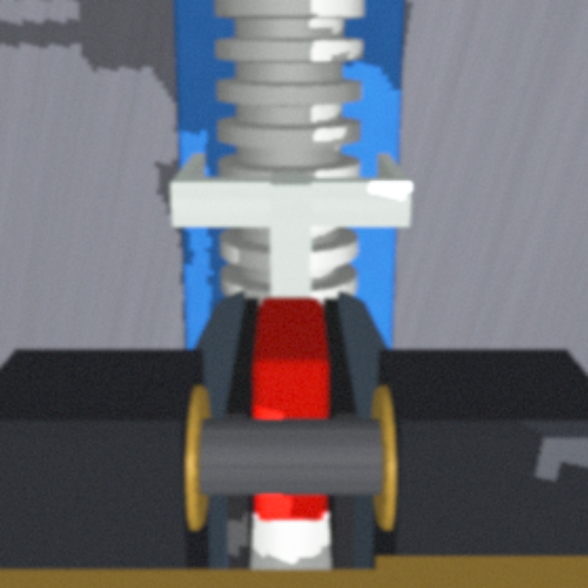

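The crop shows the comb's bar, centre (292,200), over the spindle, centre (290,130), to within a millimetre. I lower to just above the crests.

```bash
python3 -m crank '[{"dx":-0.0004,"dy":0,"dz":-0.01,"yaw":0},{"dx":0,"dy":0,"dz":-0.012,"yaw":0},{"dx":0,"dy":0,"dz":-0.01,"yaw":0},{"dx":0,"dy":0,"dz":-0.0035,"yaw":0},{"dx":0,"dy":0,"dz":0,"yaw":0},{"dx":0,"dy":0,"dz":0,"yaw":0},{"dx":0,"dy":0,"dz":0,"yaw":0},{"dx":0,"dy":0,"dz":0,"yaw":0}]' && python3 p.py
```

```text
time_s: 9.48
ee_pos: [519.5, -125.3, 112.2]
ee_rot: [180.0, 0.0, 103.3]
force: [-0.4, 0.2, -1.6]
gripper_width: 13.9
gripper_force: 25.0
t 9.47 v,u [-0.56 -7.68] z 112.17 F vu [-0.36  0.3 ] -1.56 yaw [1.7997e+02 1.0000e-02 1.0332e+02] [-0.07  0.05  0.05]
```

```bash
python3 -m crank '[{"dx":0.0001,"dy":0.0012,"dz":0,"yaw":0},{"dx":0,"dy":0,"dz":-0.00125,"yaw":0},{"dx":0,"dy":0,"dz":-0.00125,"yaw":0},{"dx":0,"dy":0,"dz":-0.00125,"yaw":0},{"dx":0,"dy":0,"dz":0,"yaw":0},{"dx":0,"dy":0,"dz":0,"yaw":0}]' && python3 p.py && python3 -m crank '[{"dx":0,"dy":0,"dz":-0.00125,"yaw":0},{"dx":0,"dy":0,"dz":0,"yaw":0},{"dx":0,"dy":0,"dz":0,"yaw":0}]' && python3 p.py
```

```text
time_s: 10.22
ee_pos: [519.5, -124.4, 109.0]
ee_rot: [180.0, 0.0, 103.3]
force: [0.1, -0.1, -1.0]
gripper_width: 13.7
gripper_force: 25.0
t 10.22 v,u [-0.33 -6.77] z 108.98 F vu [ 0.08 -0.07] -0.96 yaw [179.99   0.   103.32] [-0.11  0.04 -0.01]
time_s: 10.6
ee_pos: [519.5, -124.3, 108.0]
ee_rot: [180.0, -0.0, 103.3]
force: [0.4, 0.1, -0.8]
gripper_width: 14.0
gripper_force: 25.0
t 10.6 v,u [-0.36 -6.72] z 107.97 F vu [0.47 0.02] -0.8 yaw [180.    -0.   103.32] [-0.09  0.06 -0.04]
```

```bash
python3 -m crank '[{"dx":0,"dy":0,"dz":-0.001,"yaw":0},{"dx":0,"dy":0,"dz":0,"yaw":0},{"dx":0,"dy":0,"dz":0,"yaw":0}]' && python3 p.py && python3 -m crank '[{"dx":0,"dy":0,"dz":-0.001,"yaw":0},{"dx":0,"dy":0,"dz":0,"yaw":0},{"dx":0,"dy":0,"dz":0,"yaw":0}]' && python3 p.py
```

```text
time_s: 10.98
ee_pos: [519.5, -124.3, 107.1]
ee_rot: [-180.0, -0.0, 103.3]
force: [-0.4, 0.2, -1.2]
gripper_width: 14.0
gripper_force: 25.0
t 10.97 v,u [-0.36 -6.69] z 107.14 F vu [-0.36  0.3 ] -1.23 yaw [-1.8000e+02 -1.0000e-02  1.0332e+02] [-0.08  0.01 -0.01]
time_s: 11.35
ee_pos: [519.5, -124.2, 106.3]
ee_rot: [180.0, -0.0, 103.3]
force: [0.6, 0.3, -1.8]
gripper_width: 13.9
gripper_force: 25.0
t 11.35 v,u [-0.35 -6.63] z 106.32 F vu [0.61 0.12] -1.82 yaw [ 1.8000e+02 -1.0000e-02  1.0332e+02] [0.06 0.05 0.04]
```

```bash
for i in 1; do python3 -m crank '[{"dx":0,"dy":0,"dz":-0.00125,"yaw":0},{"dx":0,"dy":0,"dz":0,"yaw":0},{"dx":0,"dy":0,"dz":0,"yaw":0}]' >/dev/null && python3 p.py; done; python3 -m crank '[{"dx":0,"dy":0,"dz":-0.00125,"yaw":0},{"dx":0,"dy":0,"dz":0,"yaw":0},{"dx":0,"dy":0,"dz":0,"yaw":0}]' >/dev/null && python3 p.py
```

```text
t 11.72 v,u [-0.35 -6.53] z 105.31 F vu [0.96 2.22] -1.04 yaw [-1.8000e+02 -2.0000e-02  1.0331e+02] [0.34 0.05 0.03]
t 12.1 v,u [-0.36 -6.41] z 104.33 F vu [0.78 3.17] 1.08 yaw [-1.8000e+02 -4.0000e-02  1.0331e+02] [ 0.63  0.14 -0.03]
```

The teeth are entering and a flank pushes the comb gently along +u. I ease that way and continue down.

```bash
python3 -m crank '[{"dx":-0.0002,"dy":0.0007,"dz":0,"yaw":0},{"dx":0,"dy":0,"dz":0,"yaw":0},{"dx":0,"dy":0,"dz":0,"yaw":0}]' >/dev/null && python3 p.py; python3 -m crank '[{"dx":0,"dy":0,"dz":-0.00125,"yaw":0},{"dx":0,"dy":0,"dz":0,"yaw":0},{"dx":0,"dy":0,"dz":0,"yaw":0}]' >/dev/null && python3 p.py
```

```text
t 12.47 v,u [-0.36 -6.35] z 104.34 F vu [-0.36  1.44] -0.47 yaw [1.8000e+02 2.0000e-02 1.0333e+02] [ 0.19  0.   -0.04]
t 12.85 v,u [-0.36 -6.2 ] z 103.3 F vu [-0.05  1.91] -1.35 yaw [180.     0.   103.32] [ 0.27  0.05 -0.01]
```

```bash
python3 -m crank '[{"dx":-0.0001,"dy":0.0005,"dz":-0.0008,"yaw":0},{"dx":0,"dy":0,"dz":0,"yaw":0},{"dx":0,"dy":0,"dz":0,"yaw":0}]' >/dev/null && python3 p.py; python3 -m crank '[{"dx":0,"dy":0,"dz":-0.0006,"yaw":0},{"dx":0,"dy":0,"dz":0,"yaw":0},{"dx":0,"dy":0,"dz":0,"yaw":0}]' >/dev/null && python3 p.py
```

```text
t 13.22 v,u [-0.32 -5.99] z 102.73 F vu [-0.19 -0.26] -1.12 yaw [1.7999e+02 2.0000e-02 1.0332e+02] [-0.01  0.06  0.07]
t 13.6 v,u [-0.27 -5.92] z 102.46 F vu [-0.07 -0.66] 0.86 yaw [1.7998e+02 2.0000e-02 1.0333e+02] [-0.12  0.05 -0.03]
```

Root contact at z ≈ 102.5 mm, the predicted home height, with side forces near zero. Now a light press for about a second.

```bash
python3 -m crank '[{"dx":0,"dy":0,"dz":-0.0008,"yaw":0},{"dx":0,"dy":0,"dz":0,"yaw":0},{"dx":0,"dy":0,"dz":0,"yaw":0}]' >/dev/null && python3 p.py
```

```text
t 13.97 v,u [-0.26 -5.92] z 102.41 F vu [-0.85  1.5 ] 5.78 yaw [1.7996e+02 3.0000e-02 1.0332e+02] [-0.1   0.34  0.01]
```

```bash
python3 -m crank '[{"dx":0,"dy":0,"dz":-0.0002,"yaw":0},{"dx":0,"dy":0,"dz":0,"yaw":0},{"dx":0,"dy":0,"dz":0,"yaw":0},{"dx":0,"dy":0,"dz":0,"yaw":0},{"dx":0,"dy":0,"dz":0,"yaw":0},{"dx":0,"dy":0,"dz":0,"yaw":0},{"dx":0,"dy":0,"dz":0,"yaw":0},{"dx":0,"dy":0,"dz":0,"yaw":0},{"dx":0,"dy":0,"dz":0,"yaw":0},{"dx":0,"dy":0,"dz":0,"yaw":0}]' >/dev/null && python3 p.py
```

```text
t 15.22 v,u [-0.28 -5.93] z 102.4 F vu [-2.37  0.64] 6.2 yaw [1.7996e+02 3.0000e-02 1.0333e+02] [-0.15  0.44 -0.02]
```

Seated, with 6–8 N held for over a second and no give. I ease off, release and retreat.

```bash
python3 -m crank '[{"dx":0,"dy":0,"dz":0.001,"yaw":0},{"dx":0,"dy":0,"dz":0,"yaw":0},{"dx":0,"dy":0,"dz":0,"yaw":0}]' && python3 p.py && python3 -m crank '[{"dx":0,"dy":0,"dz":0,"yaw":0},{"dx":0,"dy":0,"dz":0,"yaw":0},{"dx":0,"dy":0,"dz":0,"yaw":0},{"dx":0,"dy":0,"dz":0,"yaw":0},{"dx":0,"dy":0,"dz":0,"yaw":0},{"dx":0,"dy":0,"dz":0,"yaw":0}]' 0.6 && python3 p.py
```

```text
time_s: 15.6
ee_pos: [519.4, -123.4, 102.4]
ee_rot: [180.0, 0.0, 103.3]
force: [-0.9, -0.6, 2.8]
gripper_width: 14.0
gripper_force: 25.0
t 15.6 v,u [-0.26 -5.84] z 102.44 F vu [-1.01 -0.35] 2.78 yaw [1.7998e+02 1.0000e-02 1.0332e+02] [-0.22  0.16  0.  ]
time_s: 16.35
ee_pos: [519.3, -123.4, 102.2]
ee_rot: [180.0, -0.0, 103.3]
force: [0.0, 0.3, 0.9]
gripper_width: 54.5
gripper_force: 0.0
t 16.35 v,u [-0.33 -5.74] z 102.24 F vu [0.1  0.28] 0.91 yaw [179.99  -0.   103.32] [-0.06  0.04 -0.03]
```

```bash
python3 -m crank '[{"dx":0,"dy":0,"dz":0.02,"yaw":0},{"dx":0,"dy":0,"dz":0.04,"yaw":0},{"dx":0,"dy":0,"dz":0.06,"yaw":0},{"dx":0,"dy":0,"dz":0.04,"yaw":0},{"dx":0.005,"dy":-0.02,"dz":0,"yaw":0},{"dx":0.01,"dy":-0.04,"dz":0,"yaw":0},{"dx":0,"dy":0,"dz":0,"yaw":0},{"dx":0,"dy":0,"dz":0,"yaw":0},{"dx":0,"dy":0,"dz":0,"yaw":0}]' && python3 w.py w6; python3 - <<'E'
from workcell import eyes
import cv2,numpy as np
f=eyes.grab_frame("scene")[170:270,210:360,::-1]
a=cv2.resize(f,(600,400),interpolation=cv2.INTER_CUBIC);w=cv2.imread("pics/w6.png")
cv2.imwrite("pics/fin.png",np.hstack([cv2.resize(a,(400,267)),cv2.resize(w,(400,300))[:267]]))
E
```

```text
time_s: 17.48
ee_pos: [530.9, -170.8, 229.7]
ee_rot: [-180.0, -0.1, 103.3]
force: [-0.6, 0.1, -0.3]
gripper_width: 54.5
gripper_force: 0.0
17.475 [ 530.9  -170.8   229.71] [-1.7995e+02 -5.0000e-02  1.0334e+02] [-0.62  0.12 -0.26]
[[0.973, 0.225, 0.06, 513.032], [0.233, -0.938, -0.256, -97.765], [-0.001, 0.263, -0.965, 391.687], [0.0, 0.0, 0.0, 1.0]] 386.6550081681885
```

View pics/fin.png

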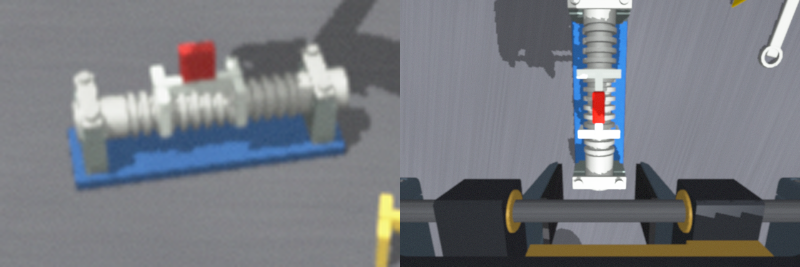

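The pictures show the comb upright and level astride the middle of the thread (scene crop (197,85), wrist (598,103)) with the gripper clear. I am handing the job in.

```bash
python3 -c "
from workcell import ticket;print(ticket.job_done())"
```

```text
the job is handed in; nothing more can be done
None
```

The coarse red-grip comb is seated in the grooves about 6 mm from the middle of the thread, was press-checked at 6–8 N for just over a second and released, and I handed the job in at about 17.5 s; no verdict was returned.

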